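# Refit the belt guard of the tube rotator

### The job

The belt guard is off the tube rotator and lies on the bench. Hang it back over the rotator's horizontal bar, with its folded hook edge behind the bar and the guard lying flush on the sloping front, then push its captive knob in and turn it clockwise about a quarter turn so that it stays locked in. Do not knock over the small white jar that stands at the front left of the bench.

Things in the scene. Friction and masses are not known exactly. Their poses are not given: they have to be found in the camera images.
- belt_guard: loose cover of folded grey sheet, 0.35 kg, face up on the bench at first. Origin: underside of the 3 mm face sheet (then 30 mm above the bench). x to the hook edge, y along it, z out of the face. Sheet x -80..72, y -67..67 mm. Hook flange 92 mm wide at x 69..72 and side lips at |y| 64..67, x -42..72, go 30 mm down from the sheet. Captive knob at x -60, y 0
- guard_handle (a point): grip point on the guard's black bow handle, mid bar (guard frame x 15, y 0, z 41 mm). The bar runs along the guard's y: 94 mm long, 14 mm wide in x, z 32..45, feet at y +-42, free beneath; grip it along the guard's x
- guard_hook (a point): middle of the guard's hook flange (guard frame x 70.5, y 0, z -15 mm)
- guard_seat: the guard's place on the tube rotator (white, two upright cheek plates, belt drive between, disc of tubes at its left), fixed: frame of the sloping front, tilted 30 degrees. x up the slope away from the robot, y left along the bar, z out of the slope. The guard is home when its frame coincides with this. Cheeks at |y| 52..58 mm, top edges z -4: flange goes between them, lips outside, 6 mm play
- bar_mid (a point): middle of the axis of the rotator's horizontal hanging bar, 14 mm thick, 104 mm free length along the seat's y; at seat x 62, z -7 mm, about 130 mm above the bench. The guard's flange hooks behind it (30 mm of free room there)
- slot_mid (a point): centre of the slot, 34 mm (y) by 12 mm (x), in the cross plate under the guard's lower end (seat frame x -60, y 0, z 0); the knob's 20 mm cross pin enters it when the guard is home
- knob_grip (a point): grip point on the knob's axis, 38 mm above the guard's underside while the knob is out. Black wing grip 38 x 13 mm, top 7 mm above this point, over a 28 mm round skirt whose top is 20 mm below it. Unturned, the wing lies along the guard's y: grip it along the guard's x. Pushing in (guard's -z) takes 3 to 7 N
- guard_knob (a joint): how far the knob is pushed in (m): 0 out, where its spring returns it, at most 0.0095. Pushed right in with the guard home, then turned and let go, its pin catches under the cross plate and it stays in at about 0.007
- guard_knob_turn (a joint): turn of the knob (rad): 0 wing across the guard and pin in line with the slot; grows clockwise seen from outside, to a stop at 1.5
- buffer_jar_1: bystander: small white screw-cap jar, 46 mm wide, 84 mm high, standing loose on the bench; origin at the centre of its foot

How it is judged:
On the way, in this order (a step that is already met when the one before it is completed fails the run):
1. the guard hangs over the bar and lies home on the slope (x of belt_guard in the frame of guard_seat between -0.005 and 0.006 m and z of belt_guard in the frame of guard_seat below 0.004 m and x of guard_hook in the frame of guard_seat above 0.06 m and angle between the z axis of belt_guard and the z axis of guard_seat, either way round below 0.07 rad), for 0.2 s.
2. the knob is pushed in and turned (value of joint guard_knob above 0.005 m and value of joint guard_knob_turn above 1 rad), for 0.2 s.
At the end, for the whole second after the job is handed in: The guard is at rest over the bar with its hook flange behind it, within 6 mm of home along the slope, 9 mm along the bar and 4 mm off the slope, flush within 4 degrees; its knob is turned at least 1 rad (about 57 degrees) and stays pushed in by more than 5 mm without being held (all of step 1 and all of step 2 and y of belt_guard in the frame of guard_seat between -0.009 and 0.009 m and z of belt_guard in the frame of guard_seat above -0.004 m and linear speed of belt_guard below 0.02 m/s); the robot touches nothing.
It fails at once if the small white jar is knocked over (angle between buffer_jar_1's own z axis and vertical above 0.6 rad).
It also fails if it takes over 45 s, if anything falls off the work surface, if the arm or the gripper's body presses on something with over 40 N, if the wrist force passes 120 N, or if a joint passes its speed limit or range.

### The arm

A 6-joint arm with a two-finger parallel gripper is mounted at the origin on a cart in front of the work surface, level with it; the furniture and walls round the work are solid. World frame = base frame: x ahead of the robot, y to its left, z up, the work surface at z = 0. Lengths are in m, angles in rad, forces in N, time in s.
With the tool pointing down it reaches from about 0.35 to 0.975 m from the base axis. Payload 4.9 kg.
Tool frame: the origin (TCP) lies at the very end of the fingers, on their centre line; the grasp point (between the pads) lies 19 mm behind it; x points along the fingers, y is the direction in which the jaws open and shut, and the axes are right-handed (so a half turn about x gives the same grasp; the last joint's range is limited). The gripper opens to 85 mm and grips with 20 to 120 N. Pads are 22 mm wide; open, the fingers measure 114 mm over their backs; the gripper's body (76 mm by 85 mm) begins 54 mm behind the grasp point. The pads swing forward as they close: fully open they stand 13 mm farther back than shut.
Start: joints at [1.06, 0.053, 1.613, -0, 1.476, -0.119], TCP at [0.239, 0.578, 0.231] pointing down, gripper open.
Joint ranges: [-3.01, 3.01], [-1.01, 2.22], [0.06, 2.58], [-1.02, 4.17], [0.09, 2.62], [-3.14, 3.14]. Speed limits (rad/s): [2.57, 2.57, 3.14, 3.14, 3.14, 3.14].

### API

Orientations are given as a rotation vector (axis times angle).
In Python, from station import ctrl, get_image, calibration, finish_job, search_frame, cut_out, mark_of gives the robot as it stands. The module is installed in compiled form; this text tells all that it offers.
- The arm moves only by the tool arm_command, never from a script. Its argument "plan" is a list that holds one entry, the list of rows, each a list of 7 numbers: the shift along the tool's x, y, z in m, then the turn, a rotation vector about the tool's x, y, z in degrees, then the finger opening in m, from 0 to 0.0854. A call has 1 to 20 rows; each row shifts and turns the pose as measured when the row begins, along the tool's axes as they then stand; what a row does not reach is not made up. A row lasts 1/12 s, in which the tool goes at most 41.7 mm and 7.16 degrees, less where a joint would pass 70% of its speed; a pose out of reach is approached as far as the arm can. A call with a gripper value outside its range is refused whole. The fingers move at their own pace and stop on an object; "squeeze" is the grip in N (left out, the last holds). Time passes only in rows, so rows that do not move let the fingers close. It gives the time, the measured TCP pose, the force and the opening at its end, in the units of the state.
- ctrl.get_obs(): the state, without advancing time (a new reading comes with each control period).
- get_image(name): name is "side" or "top" or "wrist"; returns the picture (400x640x3 uint8, red, green, blue); there is no depth.
- calibration(name): a dict with "fx", "fy", "cx", "cy" (pixels), "k1" (the pictures are not rectified: a ray, as slopes to the right and down, at radius r is drawn at 1 + k1 r^2 times it, then the intrinsics apply), "cam_to_world" (4x4, takes a point from camera to world coordinates); the wrist camera has in their place "hand_eye" (4x4, takes a point from camera to tool coordinates, whose origin is the TCP and whose axes are the tool frame's). Camera axes: x right, y down, z forward; pixel columns grow to the right and rows downward; lengths in m; the calibration is good to about 2 mm. A picture is of the moment at which its call begins: read the wrist's pose just before it. calibration takes no time and is no camera call.
- finish_job(): hands the job in, once; it reports no verdict.
Trained networks look in the newest picture that a camera, given by its name, has taken for a name from the list of things; names that differ only in an ending like _2 or _b are one class to them, and where a whole thing is asked for, a point or a joint stands for the part that bears it (a point fixed in the world has none). Each returns a list of dicts, best first, with "conf" (0 to 1); they miss things now and then, are a little off and sometimes report something else, mostly with a low value. They report only what shows in the picture. A call takes as long as a camera call.
- search_frame(camera, thing): "at" ([x, y, z] in m, in the coordinates of the camera as it stood for that picture, good to about 4 mm: the middle of the surface that is visible of it).
- cut_out(camera, thing): "mask" (400x640 bool, what is visible of it).
- mark_of(camera, thing): "at" ([x, y, z] in m, in the coordinates of the camera as it stood for that picture, good to about 4 mm: a listed point, or the origin of a listed thing).
The state is a dict: "t": time; "q": joint angles; "dq": joint speeds; "effort": joint torques, N m; "tool_pos": TCP position; "tool_rot": TCP orientation; "contact_force": force on the tool from outside, world axes, zero at the start; "wrist_torque": the same for the moment, N m; "opening": finger opening in m.
Only numpy, scipy, OpenCV 4.12 (cv2) and the standard library are available. Lean on these libraries where they do the work, as an engineer would, in place of code of your own. Each camera call takes 0.05 s, during which the arm holds its last target. There are 200 camera calls.

## Working session

There is one attempt and no reset: what is moved stays moved. The work goes in short steps, Python scripts to look and compute and a tool call to move; the robot and the scene stay as the last step left them, time stands still between calls to the robot, and variables do not carry over. Pictures are saved under pics/ and viewed, about 8 in all and at most 12, crops included, and the job is handed in when it is done.

Besides the shell and the picture viewer there is one more tool, called after "Call:" in YAML: its name, and indented under it one key for each argument. arm_command: Moves the arm, as the interface text tells. Its arguments: {"type":"object","properties":{"plan":{"type":"array","items":{"type":"array","items":{"type":"array","items":{"type":"number"}}}},"squeeze":{"type":"number"}},"required":["plan"]}

```bash
mkdir -p pics
cat > h.py <<'E'
import numpy as np, cv2
from scipy.spatial.transform import Rotation as R
from station import ctrl, get_image, calibration, finish_job, search_frame, cut_out, mark_of
np.set_printoptions(precision=4, suppress=True)
def T(p,r):
    M=np.eye(4); M[:3,:3]=r; M[:3,3]=p; return M
def tool():
    o=ctrl.get_obs(); return T(o['tool_pos'],R.from_rotvec(o['tool_rot']).as_matrix())
def snap(cam,name=None):
    C=calibration(cam); M=tool()@np.array(C['hand_eye']) if cam=='wrist' else np.array(C['cam_to_world'])
    im=get_image(cam)
    if name: cv2.imwrite('pics/'+name+'.png',im[:,:,::-1])
    return im,M,C
def marks(cam,M,things,f=mark_of):
    for th in things:
        for d in f(cam,th)[:2]:
            print(cam,f.__name__,th,round(d['conf'],2),(M@np.r_[d['at'],1])[:3])
def proj(P,M,C):
    c=(np.linalg.inv(M)@np.r_[P,1])[:3]; s=c[:2]/c[2]; s=s*(1+C['k1']*(s@s))
    return np.array([C['fx']*s[0]+C['cx'],C['fy']*s[1]+C['cy']])
E
python3 - <<'E'
from h import *
o=ctrl.get_obs(); print(o)
ims=[]
for c in ['side','top','wrist']:
    im,M,C=snap(c); ims.append(im); print(c,M[:3,3],C['fx'])
    marks(c,M,['belt_guard','guard_handle','guard_hook','guard_seat','bar_mid','slot_mid','knob_grip','buffer_jar_1'])
a=np.vstack([np.hstack([cv2.resize(i,(400,250)) for i in ims[:2]]),np.hstack([cv2.resize(ims[2],(400,250)),np.zeros((250,400,3),np.uint8)])])
cv2.imwrite('pics/a.png',a[:,:,::-1])
E
```

```text
{'t': 0.0, 'q': array([ 1.06  ,  0.0533,  1.6143,  0.    ,  1.476 , -0.119 ]), 'dq': array([-0.0005,  0.0006,  0.0002, -0.0002,  0.001 , -0.0013]), 'effort': array([ -0.0021, -39.3659, -37.0184,  -0.0002,   0.0068,  -0.    ]), 'tool_pos': array([0.2384, 0.5771, 0.2301]), 'tool_rot': array([ 0.3059,  1.5495, -0.3089]), 'contact_force': array([-0.6071,  0.7157, -0.8011]), 'wrist_torque': array([-0.058 , -0.0195, -0.0438]), 'opening': 0.08538406051285524}
side [ 0.1762 -0.8009  0.7485] 390.77843955456245
side call belt_guard 0.79 [ 0.4275 -0.2036  0.0286]
side call guard_handle 0.84 [ 0.4402 -0.2052  0.0637]
side call guard_hook 0.73 [ 0.4962 -0.1876  0.0138]
side call guard_seat 0.69 [0.6444 0.0695 0.1059]
side call guard_seat 0.6 [ 0.3627  0.2639 -0.0029]
side call bar_mid 0.67 [0.7045 0.0735 0.1324]
side call slot_mid 0.75 [ 0.3627  0.2662 -0.0022]
side call slot_mid 0.66 [0.5933 0.0615 0.0704]
side call knob_grip 0.64 [ 0.3664 -0.2256  0.0661]
side call buffer_jar_1 0.62 [ 0.3605  0.2669 -0.0018]
top [ 0.374  -0.0047  1.1674] 456.7496146023758
top call belt_guard 0.76 [ 0.4313 -0.2041  0.0297]
top call guard_handle 0.95 [ 0.4442 -0.2063  0.073 ]
top call guard_handle 0.59 [0.3592 0.2684 0.0007]
top call guard_hook 0.57 [ 0.4955 -0.1895  0.0151]
top call guard_seat 0.22 [ 0.4941 -0.1899  0.0147]
top call bar_mid 0.75 [0.7043 0.075  0.133 ]
top call slot_mid 0.89 [0.5942 0.0619 0.0744]
top call knob_grip 0.65 [ 0.4417 -0.2097  0.0732]
top call knob_grip 0.51 [ 0.3707 -0.2228  0.0652]
top call buffer_jar_1 0.87 [ 0.361   0.264  -0.0006]
wrist [0.1615 0.6104 0.3747] 287.2666245654137
wrist call buffer_jar_1 0.69 [0.3629 0.2609 0.0007]
```

View pics/a.png

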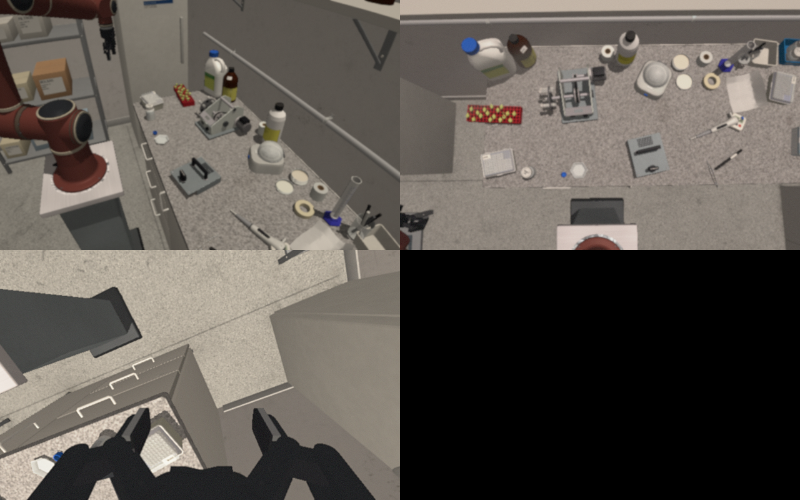

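The guard lies at about (0.43, -0.20) with a yaw of about 15°, and the seat has a yaw of about 6°. The jar (top view, about pixel 578,170 in the collage) is clear of my path at height 0.23. Next I'll go above the handle.

```bash
cat >> h.py <<'E'
def frame(xdir,zdir):
    x=np.array(xdir,float); x/=np.linalg.norm(x); z=np.array(zdir,float); z-=x*(x@z); z/=np.linalg.norm(z)
    return np.c_[x,np.cross(z,x),z]
def grasp_rot(G,s): # guard/seat rotation -> tool rotation
    x=-G[:,2]; y=s*G[:,0]; return np.c_[x,y,np.cross(x,y)]
def go(p,Rt):
    M=tool(); r=R.from_matrix(M[:3,:3].T@Rt).as_rotvec(degrees=True); d=Rt.T@(p-M[:3,3])
    print('rot deg',r,'rows',np.linalg.norm(r)/7.16,'shift after (mm)',d*1e3,'rows',np.linalg.norm(d)/.0417, 'shift now',M[:3,:3].T@(p-M[:3,3])*1e3)
E
python3 - <<'E'
from h import *
print(tool())
a=np.radians(15); G=frame([np.cos(a),np.sin(a),0],[0,0,1])
for s in (1,-1): go(np.array([.443,-.2055,.17]),grasp_rot(G,s))
E
```

```text
[[-0.      0.3818  0.9242  0.2386]
 [-0.      0.9242 -0.3818  0.5776]
 [-1.     -0.      0.      0.2313]
 [ 0.      0.      0.      1.    ]]
rot deg [52.553   0.0007  0.0008] rows 7.339801412921275 shift after (mm) [ 61.2975  -5.2948 809.3214] rows 19.46418890692717 shift now [  61.3111 -645.7514  487.8859]
rot deg [-127.447    -0.001     0.0008] rows 17.79986339325396 shift after (mm) [  61.2975    5.2948 -809.3214] rows 19.46418890692717 shift now [  61.3111 -645.7514  487.8859]
```

Call:
arm_command:
  plan:
    - [[0, 0, 0, 6.6, 0, 0, 0.085], [0, 0, 0, 6.6, 0, 0, 0.085], [0, 0, 0, 6.6, 0, 0, 0.085], [0, 0, 0, 6.6, 0, 0, 0.085], [0, 0, 0, 6.6, 0, 0, 0.085], [0, 0, 0, 6.6, 0, 0, 0.085], [0, 0, 0, 6.6, 0, 0, 0.085], [0, 0, 0, 6.6, 0, 0, 0.085]]

```text
t: 2.02
tool_pos: [0.2387, 0.5776, 0.2313]
tool_rot: [1.05, 1.303, -1.05]
contact_force: [0.3, 0.4, -0.0]
opening: 0.085
```

Call:
arm_command:
  plan:
    - [[0, 0, 0.041, 0, 0, 0, 0.085], [0, 0, 0.041, 0, 0, 0, 0.085], [0, 0, 0.041, 0, 0, 0, 0.085], [0, 0, 0.041, 0, 0, 0, 0.085], [0, 0, 0.041, 0, 0, 0, 0.085], [0, 0, 0.041, 0, 0, 0, 0.085], [0, 0, 0.041, 0, 0, 0, 0.085], [0, 0, 0.041, 0, 0, 0, 0.085], [0, 0, 0.041, 0, 0, 0, 0.085], [0, 0, 0.041, 0, 0, 0, 0.085], [0, 0, 0.041, 0, 0, 0, 0.085], [0, 0, 0.041, 0, 0, 0, 0.085], [0, 0, 0.041, 0, 0, 0, 0.085], [0, 0, 0.041, 0, 0, 0, 0.085], [0, 0, 0.041, 0, 0, 0, 0.085], [0, 0, 0.041, 0, 0, 0, 0.085], [0, 0, 0.041, 0, 0, 0, 0.085], [0, 0, 0.041, 0, 0, 0, 0.085], [0, 0, 0.041, 0, 0, 0, 0.085], [0, 0, 0.041, 0, 0, 0, 0.085]]

```text
t: 3.68
tool_pos: [0.4125, -0.2348, 0.2342]
tool_rot: [1.048, 1.288, -1.034]
contact_force: [0.4, 0.3, 0.8]
opening: 0.0852
```

Run:
```python
from h import *
im,M,C=snap('wrist','b')
marks('wrist',M,['belt_guard','guard_handle','guard_hook','knob_grip','bar_mid','slot_mid'])
im,M,C=snap('top'); marks('top',M,['belt_guard','guard_handle','guard_hook','knob_grip','bar_mid','slot_mid','guard_seat'])
print(tool())
```

```text
wrist call belt_guard 0.69 [ 0.424  -0.2063  0.0299]
wrist call guard_handle 0.93 [ 0.4401 -0.2044  0.0647]
wrist call guard_hook 0.87 [ 0.4921 -0.1922  0.0149]
wrist call knob_grip 0.81 [ 0.3697 -0.2193  0.0699]
top call belt_guard 0.78 [ 0.4307 -0.2043  0.0283]
top call guard_handle 0.88 [ 0.4438 -0.2074  0.0744]
top call guard_handle 0.45 [0.7066 0.0749 0.1287]
top call slot_mid 0.89 [0.5926 0.0612 0.0703]
[[ 0.019   0.9748  0.2221  0.4126]
 [-0.0043  0.2222 -0.975  -0.232 ]
 [-0.9998  0.0175  0.0084  0.2341]
 [ 0.      0.      0.      1.    ]]
```

View pics/b.png

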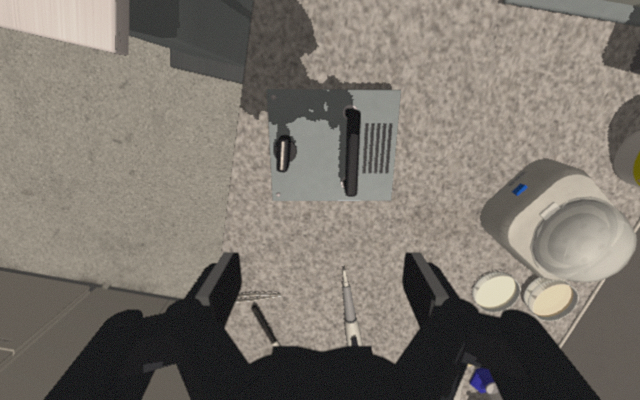

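```bash
cat >> h.py <<'E'
def unproj(px,M,C,z):
    s=(np.array(px,float)-[C['cx'],C['cy']])/[C['fx'],C['fy']]; u=s.copy()
    for _ in range(10): u=s/(1+C['k1']*(u**2).sum(1,keepdims=True))
    d=np.c_[u,np.ones(len(u))]@M[:3,:3].T; t=(z-M[2,3])/d[:,2]
    return M[:3,3]+d*t[:,None]
E
python3 - <<'E'
from h import *
for c in ['wrist','top']:
    im,M,C=snap(c); r=cut_out(c,'belt_guard')
    if not r: continue
    m=r[0]['mask'].astype(np.uint8); print(c,r[0]['conf'],m.sum())
    ct=max(cv2.findContours(m,0,cv2.CHAIN_APPROX_NONE)[0],key=len)[:,0]
    P=unproj(ct,M,C,.033)[:,:2].astype(np.float32)*1000
    print(cv2.minAreaRect(P)); b=cv2.boxPoints(cv2.minAreaRect(P)); print(b.tolist())
    h=cut_out(c,'guard_handle')
    ap=cv2.approxPolyDP(cv2.convexHull(P),6,True)[:,0]; print(ap)
a=np.radians(13.5); G=frame([np.cos(a),np.sin(a),0],[0,0,1])
go(np.array([.4425,-.206,.12]),grasp_rot(G,1))
E
```

```text
wrist 0.92 14050
((424.07281494140625, -207.48973083496094), (153.18310546875, 135.5372772216797), 12.539873123168945)
[[334.594482421875, -157.96719360351562], [364.022216796875, -290.271240234375], [513.5511474609375, -257.01226806640625], [484.1234130859375, -124.70822143554688]]
[[ 483.1607 -128.0343]
 [ 338.2728 -158.9868]
 [ 364.5012 -287.2332]
 [ 511.1912 -256.1288]]
top 0.84 2761
((426.38970947265625, -205.1794891357422), (153.9342041015625, 140.79519653320312), 14.30603313446045)
[[334.4140625, -155.98358154296875], [369.2047119140625, -292.4126892089844], [518.3653564453125, -254.37539672851562], [483.57470703125, -117.9462890625]]
[[ 510.6411 -253.9987]
 [ 480.0204 -122.7588]
 [ 336.7064 -160.2949]
 [ 350.6872 -195.1904]
 [ 442.8257 -268.385 ]]
rot deg [-0.6974  0.4678 -0.9888] rows 0.18118371570638553 shift after (mm) [113.9314  35.254  -18.6377] rows 2.8946924316227807 shift now [114.3632  33.049  -19.9854]
```

Run:
```python
from h import *
a=np.radians(12.6); G=frame([np.cos(a),np.sin(a),0],[0,0,1])
go(np.array([.443,-.2035,.052]),grasp_rot(G,1))
```

```text
rot deg [ 0.2025  0.46   -0.9924] rows 0.1553686163080793 shift after (mm) [181.9314  35.9902 -21.5198] rows 4.477254392122226 shift now [182.35    32.9138 -22.8605]
```

Call:
arm_command:
  plan:
    - [[0, 0, 0, 0.2, 0.46, -1.0, 0.085], [0, 0.018, -0.011, 0, 0, 0, 0.085], [0, 0.018, -0.011, 0, 0, 0, 0.085], [0.03, 0, 0, 0, 0, 0, 0.085], [0.03, 0, 0, 0, 0, 0, 0.085], [0.03, 0, 0, 0, 0, 0, 0.085], [0, 0, 0, 0, 0, 0, 0.085]]

```text
t: 5.32
tool_pos: [0.4467, -0.2039, 0.1448]
tool_rot: [1.045, 1.301, -1.049]
contact_force: [-0.4, -0.3, -0.7]
opening: 0.085
```

Run:
```python
from h import *
im,M,C=snap('wrist','c'); marks('wrist',M,['guard_handle','knob_grip','guard_hook'])
a=np.radians(12.6); G=frame([np.cos(a),np.sin(a),0],[0,0,1])
go(np.array([.443,-.2035,.052]),grasp_rot(G,1))
print(tool())
```

```text
wrist call guard_handle 0.67 [ 0.4399 -0.2031  0.0647]
wrist call knob_grip 0.9 [ 0.3684 -0.2169  0.0696]
wrist call guard_hook 0.83 [ 0.4947 -0.1913  0.0148]
rot deg [-0.1833  0.8408 -0.6165] rows 0.14785335772955224 shift after (mm) [101.519   -6.9798  -5.1104] rows 2.4433304040666846 shift now [101.3521  -8.09    -6.575 ]
[[ 0.0137  0.9765  0.2149  0.4509]
 [-0.012   0.2151 -0.9765 -0.207 ]
 [-0.9998  0.0108  0.0147  0.1535]
 [ 0.      0.      0.      1.    ]]
```

View pics/c.png

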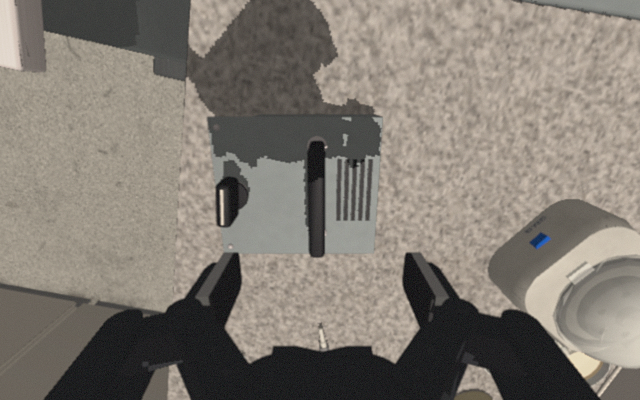

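Run:
```python
from h import *
for i in range(4):
    o=ctrl.get_obs(); print(o['t'],o['tool_pos'],o['tool_rot'],o['dq'],o['q']); snap('top')
```

```text
5.5167 [ 0.4509 -0.207   0.1535] [ 1.0446  1.2852 -1.0459] [-0.002  -0.0145 -0.0112  0.0006 -0.0056 -0.0007] [-0.579  -0.2139  1.9964 -0.0026  1.3411 -0.7951]
5.5667 [ 0.4511 -0.2071  0.1539] [ 1.0445  1.2843 -1.0456] [-0.0017 -0.006  -0.0008  0.0019 -0.0056  0.0003] [-0.579  -0.2144  1.9962 -0.0026  1.3409 -0.7951]
5.6167 [ 0.4511 -0.2071  0.1539] [ 1.0445  1.284  -1.0456] [-0.0014 -0.0017  0.0068 -0.0011 -0.0032  0.0001] [-0.5791 -0.2147  1.9964 -0.0026  1.3407 -0.7952]
5.6667 [ 0.451  -0.207   0.1537] [ 1.0445  1.2843 -1.0456] [ 0.0011  0.0017  0.0109 -0.0002 -0.0031 -0.0018] [-0.5791 -0.2146  1.9967 -0.0026  1.3405 -0.7952]
```

Run:
```python
from h import *
im,M,C=snap('wrist'); marks('wrist',M,['guard_handle','knob_grip','guard_hook'])
m=cut_out('wrist','belt_guard')[0]['mask'].astype(np.uint8)
ct=max(cv2.findContours(m,0,cv2.CHAIN_APPROX_NONE)[0],key=len)[:,0]
P=unproj(ct,M,C,.033)[:,:2].astype(np.float32)*1000
print(cv2.minAreaRect(P))
a=np.radians(12.6); G=frame([np.cos(a),np.sin(a),0],[0,0,1])
go(np.array([.443,-.2035,.052]),grasp_rot(G,1))
```

```text
wrist call guard_handle 0.66 [ 0.4418 -0.2048  0.0673]
wrist call knob_grip 0.8 [ 0.3651 -0.2164  0.0677]
wrist call knob_grip 0.5 [ 0.4419 -0.2056  0.0675]
wrist call guard_hook 0.56 [ 0.4958 -0.1871  0.0204]
((422.51422119140625, -208.92446899414062), (155.3253936767578, 138.3950958251953), 12.401033401489258)
rot deg [-0.1773  0.7469 -0.5345] rows 0.13064034404268826 shift after (mm) [99.7171 -6.212  -4.2858] rows 2.398136390901528 shift now [99.5905 -7.1569 -5.5642]
```

Call:
arm_command:
  plan:
    - [[0, -0.006, -0.004, -0.2, 0.75, -0.5, 0.085], [0.02, 0, 0, 0, 0, 0, 0.085], [0.02, 0, 0, 0, 0, 0, 0.085], [0.02, 0, 0, 0, 0, 0, 0.085], [0.02, 0, 0, 0, 0, 0, 0.085], [0.008, 0, 0, 0, 0, 0, 0.085], [0.004, 0, 0, 0, 0, 0, 0.085]]

```text
t: 6.55
tool_pos: [0.4431, -0.2043, 0.0599]
tool_rot: [1.045, 1.304, -1.043]
contact_force: [-0.2, -0.0, -0.9]
opening: 0.0849
```

Run:
```python
from h import *
snap('top')
a=np.radians(12.6); G=frame([np.cos(a),np.sin(a),0],[0,0,1])
go(np.array([.442,-.204,.052]),grasp_rot(G,1)); print(tool()[:3,3])
snap('top')
go(np.array([.442,-.204,.052]),grasp_rot(G,1))
```

```text
rot deg [ 0.0865 -0.0033 -0.0708] rows 0.015626024291544978 shift after (mm) [ 7.2045 -0.553  -0.0315] rows 0.17327862765361368 shift now [ 7.2038 -0.5619 -0.032 ]
[ 0.4425 -0.2039  0.0592]
rot deg [ 0.0859  0.0614 -0.1385] rows 0.02432166385075936 shift after (mm) [ 8.3134 -1.1108 -0.5244] rows 0.20152645891035723 shift now [ 8.3101 -1.1301 -0.535 ]
```

Well aligned. I'll go down the last 8 mm and close with a firm squeeze.

Call:
arm_command:
  plan:
    - [[0.006, 0, 0, 0, 0, 0, 0.085], [0.003, 0, 0, 0, 0, 0, 0.04], [0, 0, 0, 0, 0, 0, 0.0], [0, 0, 0, 0, 0, 0, 0.0], [0, 0, 0, 0, 0, 0, 0.0], [0, 0, 0, 0, 0, 0, 0.0], [0, 0, 0, 0, 0, 0, 0.0], [0, 0, 0, 0, 0, 0, 0.0]]
  squeeze: 80

```text
t: 7.32
tool_pos: [0.4465, -0.2065, 0.0562]
tool_rot: [1.044, 1.295, -1.041]
contact_force: [1.2, -0.5, -2.6]
opening: 0.0118
```

Call:
arm_command:
  plan:
    - [[-0.02, 0, 0, 0, 0, 0, 0], [-0.03, 0, 0, 0, 0, 0, 0], [-0.04, 0, 0, 0, 0, 0, 0], [-0.04, 0, 0, 0, 0, 0, 0], [-0.04, 0, 0, 0, 0, 0, 0], [-0.03, 0, 0, 0, 0, 0, 0]]

```text
t: 7.82
tool_pos: [0.437, -0.2002, 0.2474]
tool_rot: [1.048, 1.327, -1.048]
contact_force: [1.0, -0.6, -1.9]
opening: 0.0122
```

Run:
```python
from h import *
snap('top');snap('top')
im,M,C=snap('wrist','d'); marks('wrist',M,['belt_guard','guard_handle','knob_grip','guard_hook'])
for th in ['belt_guard','guard_handle','knob_grip','guard_hook']:
    for d in mark_of('wrist',th)[:1]: print('tool',th,(np.array(C['hand_eye'])@np.r_[d['at'],1])[:3]*1e3)
o=ctrl.get_obs(); print(o['opening'],o['contact_force']); print(tool())
im,M,C=snap('side'); marks('side',M,['guard_seat','bar_mid','slot_mid','guard_hook','knob_grip'])
cv2.imwrite('pics/d.png',np.hstack([cv2.resize(cv2.imread('pics/d.png'),(400,250)),cv2.resize(im[:,:,::-1],(400,250))]))
```

```text
wrist call belt_guard 0.97 [ 0.4226 -0.2003  0.2246]
wrist call guard_handle 0.58 [ 0.438  -0.1979  0.2625]
wrist call knob_grip 0.77 [ 0.3643 -0.2096  0.2651]
wrist call guard_hook 0.95 [ 0.4921 -0.1831  0.2098]
tool belt_guard [ 26.991  -15.9451  -4.9871]
tool guard_handle [-11.0221  -0.6264  -4.2562]
tool knob_grip [-13.0943 -75.1273  -9.0553]
tool guard_hook [41.3337 55.7475 -6.3189]
0.012071112583722962 [-0.0309  0.9359 -3.0428]
[[-0.0201  0.9754  0.2195  0.4364]
 [ 0.0153  0.2199 -0.9754 -0.1999]
 [-0.9997 -0.0163 -0.0193  0.2431]
 [ 0.      0.      0.      1.    ]]
side call guard_seat 0.54 [0.6437 0.0704 0.1035]
side call bar_mid 0.58 [0.7037 0.0737 0.1341]
side call bar_mid 0.22 [0.6465 0.0722 0.1045]
side call slot_mid 0.7 [0.5972 0.0639 0.0738]
side call guard_hook 0.87 [ 0.4893 -0.1828  0.1981]
side call knob_grip 0.62 [ 0.4383 -0.1987  0.2534]
```

View pics/d.png

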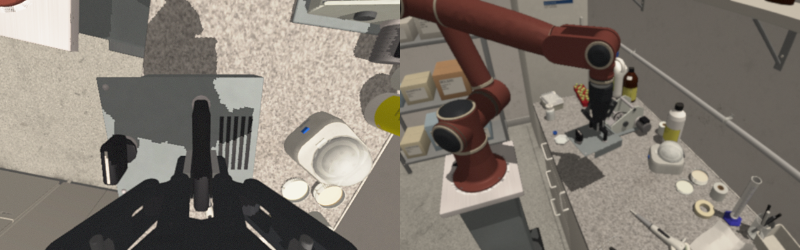

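```bash
cat >> h.py <<'E'
ya=np.radians(6.2)
S=frame([np.cos(ya)*.8660,np.sin(ya)*.8660,.5],[-np.cos(ya)*.5,-np.sin(ya)*.5,.866]); O=np.array([.6457,.0682,.105])
RT=grasp_rot(S,1); GT=np.array([.0265,-.0152,-.005]) # guard origin in tool
def tcp_for(x,y,z): return O+S@np.array([x,y,z])-RT@GT
E
python3 - <<'E'
from h import *
print(tool(), R.from_rotvec([1.044,1.295,-1.041]).as_matrix())
p=tcp_for(.012,0,.09); print(p)
go(np.array([.45,p[1],.29]),RT); go(p,RT)
M=tool(); print('second',RT.T@(p-np.array([.45,p[1],.29])))
E
```

```text
[[-0.0178  0.9754  0.2196  0.4369]
 [ 0.0137  0.2199 -0.9754 -0.2002]
 [-0.9997 -0.0143 -0.0172  0.2448]
 [ 0.      0.      0.      1.    ]] [[ 0.0095  0.9754  0.2201]
 [-0.0053  0.2201 -0.9755]
 [-0.9999  0.0081  0.0072]]
[0.6117 0.0595 0.2195]
rot deg [ 6.1033 -2.6211 30.8431] rows 4.406454129299354 shift after (mm) [ -18.6696   58.1532 -256.8016] rows 6.33009112406385 shift now [ -41.9131   69.1876 -251.2644]
rot deg [ 6.1033 -2.6211 30.8431] rows 4.406454129299354 shift after (mm) [ 122.7945  162.1552 -239.333 ] rows 7.53215521254728 shift now [  25.7056  227.9698 -214.5276]
second [0.1415 0.104  0.0175]
```

Call:
arm_command:
  plan:
    - [[-0.01, 0, 0, 1.22, -0.52, 6.17, 0], [-0.01, 0, 0, 1.22, -0.52, 6.17, 0], [0, 0, 0, 1.22, -0.52, 6.17, 0], [0, 0, 0, 1.22, -0.52, 6.17, 0], [0, 0, 0, 1.22, -0.52, 6.17, 0], [-0.002, 0.007, -0.03, 0, 0, 0, 0], [-0.002, 0.007, -0.03, 0, 0, 0, 0], [-0.002, 0.007, -0.03, 0, 0, 0, 0], [-0.002, 0.007, -0.03, 0, 0, 0, 0], [-0.002, 0.007, -0.03, 0, 0, 0, 0], [-0.002, 0.007, -0.03, 0, 0, 0, 0], [-0.002, 0.007, -0.03, 0, 0, 0, 0], [-0.002, 0.007, -0.03, 0, 0, 0, 0]]

```text
t: 9.75
tool_pos: [0.4483, 0.0389, 0.3053]
tool_rot: [1.376, 0.853, -0.749]
contact_force: [0.3, -0.6, -3.0]
opening: 0.0121
```

Run:
```python
from h import *
snap('top');snap('top');print(tool()[:3,3])
go(tcp_for(.012,0,.09),RT)
im,M,C=snap('wrist','e'); marks('wrist',M,['bar_mid','slot_mid','guard_seat'])
im,M,C=snap('top'); marks('top',M,['bar_mid','slot_mid','guard_seat'])
cv2.imwrite('pics/e.png',np.hstack([cv2.resize(cv2.imread('pics/e.png'),(400,250)),cv2.resize(im[60:260,200:520,::-1],(400,250))]))
```

```text
[0.4485 0.043  0.3065]
rot deg [-1.0685  0.6654 -0.8111] rows 0.20913514480171663 shift after (mm) [157.3359  98.5856   1.2088] rows 4.45263554211798 shift now [158.7085  96.337   -2.444 ]
top call bar_mid 0.93 [0.7032 0.0767 0.1303]
top call slot_mid 0.69 [0.5913 0.0642 0.0704]
```

View pics/e.png

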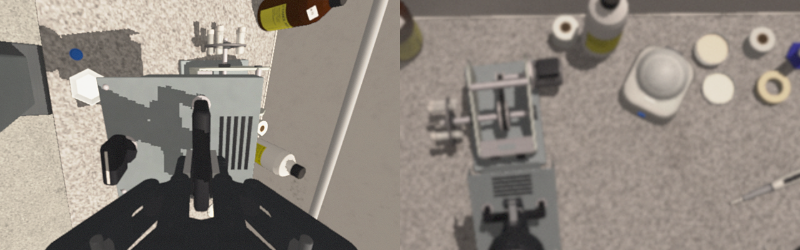

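Call:
arm_command:
  plan:
    - [[0, 0, 0, -1.07, 0.67, -0.81, 0], [0.031, 0.02, 0, 0, 0, 0, 0], [0.031, 0.02, 0, 0, 0, 0, 0], [0.031, 0.02, 0, 0, 0, 0, 0], [0.031, 0.02, 0, 0, 0, 0, 0], [0.02, 0.01, 0, 0, 0, 0, 0], [0.005, 0.003, 0, 0, 0, 0, 0]]

```text
t: 10.83
tool_pos: [0.6124, 0.0399, 0.2271]
tool_rot: [1.372, 0.853, -0.748]
contact_force: [-0.4, 0.3, -3.3]
opening: 0.0119
```

Run:
```python
from h import *
snap('top');snap('top');print(tool()[:3,3])
go(tcp_for(.012,0,.04),RT)
def rel(P): return S.T@(P-O)*1e3
for c in ['wrist','top','side']:
    im,M,C=snap(c,'f_'+c)
    for th in ['bar_mid','slot_mid','guard_handle','guard_hook','knob_grip','belt_guard']:
        for d in mark_of(c,th)[:1]: print(c,th,round(d['conf'],2),'seat mm',rel((M@np.r_[d['at'],1])[:3]))
cv2.imwrite('pics/f.png',np.hstack([cv2.resize(cv2.imread('pics/f_top.png')[20:220,240:440],(400,400)),cv2.resize(cv2.imread('pics/f_side.png')[120:280,260:420],(400,400))]))
```

```text
[0.6113 0.04   0.2285]
rot deg [-1.3339  1.1475 -0.7512] rows 0.2672109818841533 shift after (mm) [ 59.0524  -2.3243 -19.3029] rows 1.4909019612137897 shift now [ 58.616   -3.5581 -20.4129]
wrist bar_mid 0.51 seat mm [ 12.2259 -20.6527 100.6164]
wrist guard_handle 0.86 seat mm [ 25.5627 -20.7531 136.7252]
wrist guard_hook 0.57 seat mm [ 86.1937 -21.3036  88.4084]
wrist knob_grip 0.61 seat mm [-45.0666 -16.2935 137.214 ]
wrist belt_guard 0.89 seat mm [ 14.8791 -19.6436  98.3399]
top guard_handle 0.87 seat mm [ 35.7058 -20.3984 146.    ]
top guard_hook 0.94 seat mm [ 87.8082 -20.0394  87.3687]
top belt_guard 0.69 seat mm [ 16.9132 -19.2585 100.1791]
side bar_mid 0.65 seat mm [62.0993  0.4972 -6.7298]
side slot_mid 0.76 seat mm [-58.4355   0.5342  -2.0832]
side guard_handle 0.84 seat mm [ 26.5501 -19.7472 140.5552]
side guard_hook 0.77 seat mm [ 90.249  -17.9017  83.2194]
side knob_grip 0.69 seat mm [-47.4094 -22.538  138.1027]
side belt_guard 0.71 seat mm [ 16.5765 -19.507  101.1876]
```

View pics/f.png

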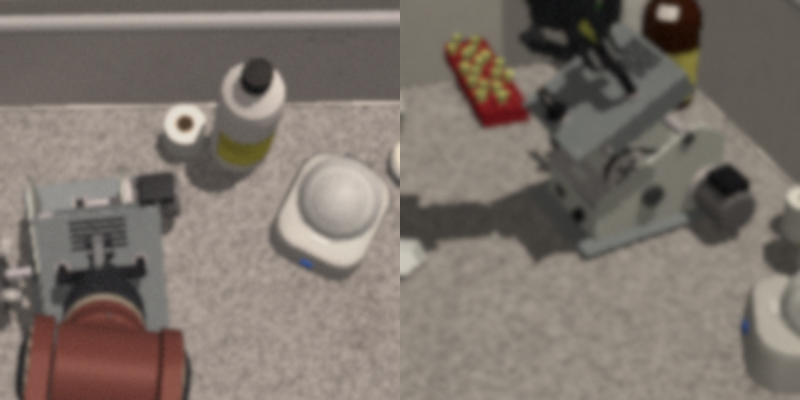

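Call:
arm_command:
  plan:
    - [[0, 0, -0.006, -1.33, 1.15, -0.75, 0], [0, 0, -0.007, 0, 0, 0, 0], [0.02, 0, -0.007, 0, 0, 0, 0], [0.02, 0, 0, 0, 0, 0, 0], [0.01, 0, 0, 0, 0, 0, 0]]

```text
t: 12.4
tool_pos: [0.6372, 0.065, 0.1917]
tool_rot: [1.359, 0.873, -0.723]
contact_force: [-0.5, 0.7, -3.4]
opening: 0.0119
```

```bash
cat > chk.py <<'E'
from h import *
snap('top');snap('top')
M=tool(); Gp=M[:3,3]+M[:3,:3]@GT; print('guard in seat mm',S.T@(Gp-O)*1e3)
go(tcp_for(0.002,0,0),RT); o=ctrl.get_obs(); print(o['t'],o['contact_force'],o['opening'],o['wrist_torque'])
E
python3 chk.py
```

```text
guard in seat mm [19.4599  2.6373 52.2986]
rot deg [ 0.043   0.0652 -0.59  ] rows 0.08311870021528167 shift after (mm) [ 52.4594 -17.1899   2.6789] rows 1.3253947454195116 shift now [ 52.2826 -17.7312   2.6061]
12.5 [ 0.1828 -0.3372 -3.3238] 0.01234793724619247 [-0.0716  0.6113  0.0479]
```

Call:
arm_command:
  plan:
    - [[0, -0.007, 0.003, 0, 0, -0.5, 0], [0.012, 0, 0, 0, 0, 0, 0], [0.012, 0, 0, 0, 0, 0, 0], [0.008, 0, 0, 0, 0, 0, 0]]

```text
t: 12.83
tool_pos: [0.6476, 0.0622, 0.1632]
tool_rot: [1.356, 0.877, -0.728]
contact_force: [-0.1, -0.1, -3.3]
opening: 0.0121
```

```bash
python3 chk.py
```

```text
guard in seat mm [13.9105 -1.0325 22.384 ]
rot deg [ 0.0535  0.1274 -0.2485] rows 0.03971252407013236 shift after (mm) [ 22.4607 -11.8001  -0.9594] rows 0.6088702296366907 shift now [ 22.4071 -11.8964  -1.0203]
12.9333 [ 0.5183  0.732  -3.732 ] 0.012276502518035368 [-0.0695  0.5306  0.0019]
```

Call:
arm_command:
  plan:
    - [[0.008, 0, -0.001, 0, 0, 0, 0], [0.006, -0.002, 0, 0, 0, 0, 0], [0.003, -0.002, 0, 0, 0, 0, 0]]

```text
t: 13.18
tool_pos: [0.6535, 0.0637, 0.1465]
tool_rot: [1.357, 0.876, -0.728]
contact_force: [0.5, 1.0, -3.2]
opening: 0.0121
```

```bash
python3 chk.py
```

```text
guard in seat mm [10.9091 -0.2837  5.3546]
rot deg [ 0.0455  0.1479 -0.3399] rows 0.05215532051496417 shift after (mm) [ 5.4571 -8.7556 -0.2031] rows 0.24745772388193898 shift now [ 5.4046 -8.7876 -0.2241]
13.2833 [-0.9207  0.2304 -3.6694] 0.012266348900495607 [-0.0202  0.5208 -0.0321]
```

Behind the bar with no contact. Now I'll slide it down the slope in small steps.

Call:
arm_command:
  plan:
    - [[0, -0.004, 0, 0, 0, 0, 0], [0.0, -0.004, 0, 0, 0, 0, 0], [0.004, -0.001, 0, 0, 0, 0, 0], [0.003, 0, 0, 0, 0, 0, 0]]

```text
t: 13.62
tool_pos: [0.6484, 0.0632, 0.1358]
tool_rot: [1.357, 0.876, -0.727]
contact_force: [0.1, 1.3, -2.3]
opening: 0.0121
```

```bash
python3 chk.py
```

```text
guard in seat mm [ 2.3271 -0.3797 -1.1614]
rot deg [ 0.0588  0.1639 -0.445 ] rows 0.06674314980927633 shift after (mm) [-1.0299 -0.1258 -0.2882] rows 0.025823881824604347 shift now [-1.0317 -0.1175 -0.2854]
13.7167 [ 0.2357 -0.163  -2.3552] 0.012453815843831451 [-0.0798  0.5612 -0.0605]
```

Call:
arm_command:
  plan:
    - [[0.002, -0.001, 0, 0, 0, 0, 0], [0.002, -0.001, 0, 0, 0, 0, 0], [0.002, -0.001, 0, 0, 0, 0, 0]]

```text
t: 13.97
tool_pos: [0.649, 0.0635, 0.1355]
tool_rot: [1.354, 0.879, -0.728]
contact_force: [-18.8, -0.9, 12.3]
opening: 0.0123
```

```bash
python3 chk.py
python3 - <<'E'
from h import *
for c in ['wrist','side']:
    im,M,C=snap(c,'g_'+c)
    for th in ['guard_handle','guard_hook','knob_grip','belt_guard','bar_mid']:
        for d in mark_of(c,th)[:1]: print(c,th,round(d['conf'],2),'seat mm',S.T@((M@np.r_[d['at'],1])[:3]-O)*1e3)
cv2.imwrite('pics/g.png',np.hstack([cv2.resize(cv2.imread('pics/g_wrist.png'),(400,400)),cv2.resize(cv2.imread('pics/g_side.png')[120:280,260:420],(400,400))]))
E
```

```text
guard in seat mm [ 2.5575 -0.2012 -1.5753]
rot deg [ 0.1716  0.1351 -0.3566] rows 0.058404920190200126 shift after (mm) [-1.4695 -0.407  -0.0933] rows 0.036635908608171806 shift now [-1.4723 -0.3976 -0.091 ]
14.0667 [-18.2641  -1.3877  13.4974] 0.011842609719507801 [-0.2362  1.7694 -0.1745]
wrist guard_handle 0.6 seat mm [17.0503 -1.1402 34.9998]
wrist knob_grip 0.84 seat mm [-58.2812   3.6595  37.2522]
wrist belt_guard 0.81 seat mm [ 1.9644 -0.8141 -2.3789]
side guard_handle 0.94 seat mm [13.3617 -3.5305 33.7461]
side guard_hook 0.93 seat mm [ 74.6102  -2.8968 -17.1207]
side knob_grip 0.64 seat mm [-64.7521  -7.2446  37.6474]
side belt_guard 0.93 seat mm [ 5.0374 -1.2309 -2.1159]
side bar_mid 0.57 seat mm [15.8334 -4.0246 36.2253]
```

View pics/g.png

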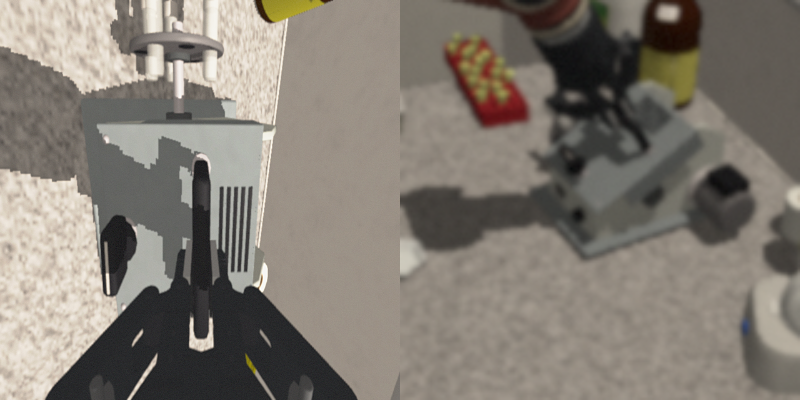

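Call:
arm_command:
  plan:
    - [[-0.002, -0.002, 0, 0, 0, 0, 0], [0, -0.003, 0, 0, 0, 0, 0], [0, -0.003, 0, 0, 0, 0, 0]]

```text
t: 14.92
tool_pos: [0.6453, 0.0626, 0.1389]
tool_rot: [1.36, 0.867, -0.718]
contact_force: [6.1, 1.6, -2.8]
opening: 0.0117
```

```bash
echo "print('F seat',S.T@o['contact_force'])" >> chk.py; python3 chk.py
```

```text
guard in seat mm [ 1.2897 -0.76    3.0647]
rot deg [ 0.0907  0.2106 -1.1371] rows 0.16200157875325236 shift after (mm) [ 3.3793  1.2315 -0.6384] rows 0.0876004772901265 shift now [ 3.4007  1.1652 -0.6489]
15.0167 [ 4.4967  0.5659 -1.376 ] 0.011668589667013186 [ 0.1235 -0.4978 -0.1688]
F seat [ 3.2364  0.077  -3.4574]
```

Call:
arm_command:
  plan:
    - [[0.002, 0, 0, 0, 0, -1.1, 0], [0.002, -0.001, 0, 0, 0, 0, 0], [0.002, -0.001, 0, 0, 0, 0, 0]]

```text
t: 15.27
tool_pos: [0.6485, 0.0627, 0.1351]
tool_rot: [1.355, 0.879, -0.731]
contact_force: [-16.2, 1.8, 21.9]
opening: 0.0123
```

```bash
python3 chk.py
```

```text
guard in seat mm [ 1.8504 -0.9049 -1.4494]
rot deg [ 0.0776  0.2271 -0.2181] rows 0.04529097736947166 shift after (mm) [-1.3721  0.2439 -0.7792] rows 0.03828968251642982 shift now [-1.3742  0.2502 -0.7735]
15.3667 [-0.4969  1.1629  3.4947] 0.012087821933984017 [ 0.1924  0.1115 -0.1363]
F seat [1.4283 1.2098 3.2107]
```

Call:
arm_command:
  plan:
    - [[0, 0, 0, 0, 0, 0, 0.03], [0, 0, 0, 0, 0, 0, 0.05], [0, 0, 0, 0, 0, 0, 0.05], [-0.01, 0, 0, 0, 0, 0, 0.05], [-0.02, 0, 0, 0, 0, 0, 0.05], [-0.03, 0, 0, 0, 0, 0, 0.05], [-0.03, 0, 0, 0, 0, 0, 0.05], [-0.02, 0, 0, 0, 0, 0, 0.05]]

```text
t: 16.03
tool_pos: [0.5863, 0.0568, 0.2238]
tool_rot: [1.346, 0.896, -0.746]
contact_force: [-0.2, 0.1, 0.6]
opening: 0.0498
```

```bash
python3 chk.py
python3 - <<'E'
from h import *
for c in ['wrist','side']:
    im,M,C=snap(c,'h_'+c)
    for th in ['guard_handle','guard_hook','knob_grip','belt_guard','bar_mid']:
        for d in mark_of(c,th)[:1]: print(c,th,round(d['conf'],2),'seat mm',S.T@((M@np.r_[d['at'],1])[:3]-O)*1e3)
cv2.imwrite('pics/h.png',np.hstack([cv2.resize(cv2.imread('pics/h_wrist.png'),(400,250)),cv2.resize(cv2.imread('pics/h_side.png')[150:250,270:430],(400,250))]))
E
```

```text
guard in seat mm [ -5.2689  -0.3765 108.4535]
rot deg [0.1726 0.1881 0.6534] rows 0.09797480669971155 shift after (mm) [108.2945   6.9527  -0.2435] rows 2.6023445191954644 shift now [108.2069   8.1885  -0.5762]
16.1333 [0.1567 0.1864 0.5991] 0.04962158109450656 [-0.0364  0.2145 -0.0695]
F seat [0.4519 0.1684 0.4308]
wrist guard_hook 0.81 seat mm [ 74.1857  -2.3607 -14.0671]
wrist knob_grip 0.81 seat mm [-54.8373  -0.7578  35.8891]
wrist belt_guard 0.91 seat mm [ 1.9506 -2.1105  0.3828]
side guard_handle 0.63 seat mm [16.379  -4.2448 34.3749]
side guard_hook 0.81 seat mm [ 74.9987  -3.6402 -18.6525]
side knob_grip 0.66 seat mm [-60.982   -7.8016  37.0851]
side belt_guard 0.67 seat mm [ 1.9884 -2.105  -1.9166]
```

View pics/h.png

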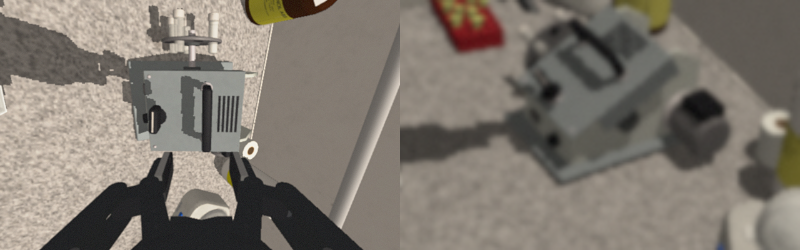

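```bash
cat >> h.py <<'E'
def knob(x,y,z): return O+S@np.array([x,y,z])/1e3
E
cat > k.py <<'E'
from h import *
snap('top');snap('top')
M=tool(); print('tcp seat',S.T@(M[:3,3]-O)*1e3)
go(knob(-58,-2,24),RT); o=ctrl.get_obs(); print(o['t'],o['q'],S.T@o['contact_force'],o['opening'])
E
python3 k.py
```

```text
tcp seat [  6.6996  -4.8781 130.352 ]
rot deg [0.1327 0.0985 1.13  ] rows 0.159496323606089 shift after (mm) [106.352  -64.6996  -2.8781] rows 2.9860748085284254 shift now [107.6019 -62.5827  -3.2094]
16.8333 [-0.0695 -0.3434  2.0434  0.1033  0.9466 -0.2188] [ 0.6101  0.585  -0.2904] 0.049937067035073224
```

Call:
arm_command:
  plan:
    - [[0, 0, 0, 0.1, 0.1, 1.1, 0.045], [0, -0.025, 0, 0, 0, 0, 0.045], [0, -0.025, 0, 0, 0, 0, 0.045], [0.02, -0.012, -0.003, 0, 0, 0, 0.045], [0.02, -0.002, 0, 0, 0, 0, 0.045], [0.01, 0, 0, 0, 0, 0, 0.045]]

```text
t: 17.33
tool_pos: [0.5582, 0.0563, 0.1496]
tool_rot: [1.36, 0.871, -0.721]
contact_force: [-0.4, -0.3, -0.7]
opening: 0.0449
```

```bash
python3 k.py
python3 - <<'E'
from h import *
im,M,C=snap('wrist','i')
for f in (mark_of,search_frame):
  for th in ['knob_grip','guard_handle','belt_guard','guard_hook']:
    for d in f('wrist',th)[:1]: print(th,round(d['conf'],2),'seat mm',S.T@((M@np.r_[d['at'],1])[:3]-O)*1e3)
E
```

```text
tcp seat [-54.4527  -2.3553  82.421 ]
rot deg [ 0.0629  0.0671 -0.7542] rows 0.10611711930939588 shift after (mm) [58.421  -3.5473 -0.3553] rows 1.4035902306095767 shift now [58.3688 -4.3156 -0.428 ]
17.4333 [-0.0797 -0.3718  2.1966  0.133   0.792  -0.2568] [-0.1025 -0.5136 -0.5645] 0.04471473790121997
knob_grip 0.83 seat mm [-54.9969   0.8524  39.512 ]
guard_handle 0.68 seat mm [11.8602 -3.1083 35.9494]
belt_guard 0.69 seat mm [ 4.8503 -4.6373 -2.4547]
guard_hook 0.74 seat mm [ 72.4984  -3.4688 -13.8151]
guard_handle 0.97 seat mm [-10.8946  13.2493   6.5952]
belt_guard 0.93 seat mm [-7.1291 11.6126  9.5401]
```

View pics/i.png

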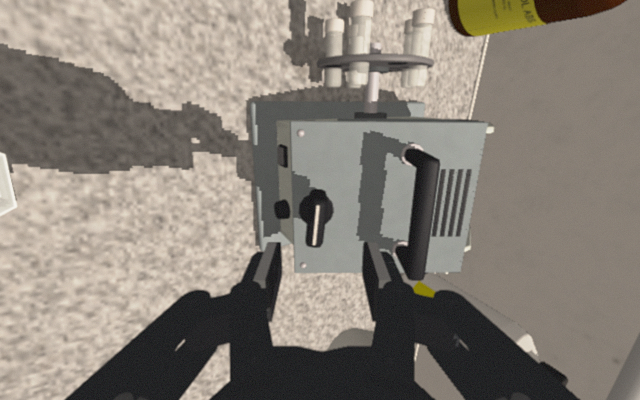

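Run:
```python
from h import *
C=calibration('wrist'); M=tool()@np.array(C['hand_eye'])
for p in [(-58,-2,45),(-58,-21,45),(-58,17,45),(-56,-2,45),(17,-2-47,45),(17,45,45),(-78,-69,3),(-78,65,3),(74,-69,3),(74,65,3)]: print(p,proj(knob(*p),M,C))
```

```text
(-58, -2, 45) [309.9382 223.9825]
(-58, -21, 45) [310.2422 248.1286]
(-58, 17, 45) [309.6163 198.2684]
(-56, -2, 45) [312.8143 223.9663]
(17, -49, 45) [410.0337 280.1331]
(17, 45, 45) [425.0358 157.0707]
(-78, -69, 3) [289.7433 271.7907]
(-78, 65, 3) [283.6396 119.9226]
(74, -69, 3) [455.1662 270.2126]
(74, 65, 3) [482.0588 120.2816]
```

Call:
arm_command:
  plan:
    - [[0.015, -0.001, 0, 0, 0, -0.75, 0.045], [0.015, 0, 0, 0, 0, 0, 0.045], [0.015, 0, 0, 0, 0, 0, 0.045], [0.006, 0, 0, 0, 0, 0, 0.045], [0.003, 0, 0, 0, 0, 0, 0.045]]

```text
t: 18.3
tool_pos: [0.5893, 0.0588, 0.1086]
tool_rot: [1.357, 0.873, -0.724]
contact_force: [-1.0, 0.6, -0.8]
opening: 0.0453
```

```bash
python3 k.py
```

```text
tcp seat [-47.8576  -3.2129  31.8971]
rot deg [ 0.1247  0.1926 -0.6957] rows 0.10231235254399762 shift after (mm) [  7.8971 -10.1424  -1.2129] rows 0.3096263443304661 shift now [  7.7693 -10.2348  -1.2614]
18.4 [-0.0671 -0.2216  2.1534  0.136   0.6849 -0.2589] [-0.2494 -0.0302  0.3905] 0.044981456759491514
```

Call:
arm_command:
  plan:
    - [[0, -0.007, -0.001, 0.1, 0.2, -0.7, 0.045], [0.005, 0, 0, 0, 0, 0, 0.045], [0.002, -0.001, 0, 0, 0, 0, 0.045]]

```text
t: 18.65
tool_pos: [0.586, 0.0594, 0.1006]
tool_rot: [1.357, 0.882, -0.73]
contact_force: [-0.7, -0.2, -0.9]
opening: 0.0453
```

```bash
python3 k.py
```

```text
tcp seat [-55.112   -2.1883  26.1217]
rot deg [ 0.0358 -0.0078 -0.0797] rows 0.012246830067256118 shift after (mm) [ 2.1217 -2.888  -0.1883] rows 0.0860564779646764 shift now [ 2.1177 -2.8909 -0.1898]
18.75 [-0.0673 -0.2126  2.1592  0.1396  0.6815 -0.2616] [-0.143  -0.172   0.8517] 0.04484823973721575
```

Call:
arm_command:
  plan:
    - [[0.004, 0, 0, 0, 0, 0, 0.045], [0.001, 0, 0, 0, 0, 0, 0.0], [0, 0, 0, 0, 0, 0, 0.0], [0, 0, 0, 0, 0, 0, 0.0], [0, 0, 0, 0, 0, 0, 0.0], [0, 0, 0, 0, 0, 0, 0.0]]
  squeeze: 60

```text
t: 19.25
tool_pos: [0.5876, 0.0597, 0.0953]
tool_rot: [1.356, 0.885, -0.732]
contact_force: [-2.5, -0.3, 1.1]
opening: 0.0113
```

```bash
python3 k.py
```

```text
tcp seat [-55.6622  -2.1565  20.93  ]
rot deg [ 0.0367 -0.0156  0.0021] rows 0.005582993124549263 shift after (mm) [-3.07   -2.3378 -0.1565] rows 0.09261166492245516 shift now [-3.0698 -2.3378 -0.1589]
19.35 [-0.0663 -0.1983  2.1559  0.1404  0.6719 -0.2624] [-1.6496 -0.0765  2.648 ] 0.012061171954328811
```

Call:
arm_command:
  plan:
    - [[0.003, 0, 0, 0, 0, 0, 0.0], [0.003, 0, 0, 0, 0, 0, 0.0], [0.003, 0, 0, 0, 0, 0, 0.0], [0.002, 0, 0, 0, 0, 0, 0.0]]

```text
t: 19.68
tool_pos: [0.5928, 0.0603, 0.087]
tool_rot: [1.354, 0.887, -0.733]
contact_force: [-43.8, -5.7, 42.9]
opening: 0.012
```

```bash
python3 k.py
```

```text
tcp seat [-55.3633  -2.1919  11.4126]
rot deg [ 0.1186 -0.0329  0.1941] rows 0.03209765208767384 shift after (mm) [-12.5874  -2.6367  -0.1919] rows 0.3084423741465179 shift now [-12.5783  -2.6789  -0.2046]
19.7833 [-0.0644 -0.1697  2.146   0.1413  0.6564 -0.2644] [-10.6784  -0.6083  32.9017] 0.01168691619524395
```

Call:
arm_command:
  plan:
    - [[0, -0.0005, 0, 6.5, 0, 0, 0.0], [0.0006, 0, 0, 6.5, 0, 0, 0.0], [0.0006, 0, 0, 6.5, 0, 0, 0.0], [0.0006, 0, 0, 6.5, 0, 0, 0.0], [0.0006, 0, 0, 6.5, 0, 0, 0.0], [0.0006, 0, 0, 6.5, 0, 0, 0.0]]

```text
t: 20.28
tool_pos: [0.5924, 0.0602, 0.0872]
tool_rot: [1.964, 0.647, -1.113]
contact_force: [-15.4, -2.4, 12.1]
opening: 0.0118
```

```bash
sed -i "s/o\['opening'\])$/o['opening'],S.T@o['wrist_torque'])/" k.py; python3 k.py
```

```text
tcp seat [-55.5333  -2.1854  11.5128]
rot deg [-40.1741   0.1497   0.5546] rows 5.611481954159044 shift after (mm) [-12.4872  -2.4667  -0.1854] rows 0.30527174110533567 shift now [-12.4623  -2.1045   1.5202]
20.3833 [-0.064  -0.1675  2.1425  0.1385  0.664   0.4415] [-8.6536  0.0851 19.3085] 0.011584276873742033 [-0.1894  1.2677 -0.0181]
```

Call:
arm_command:
  plan:
    - [[0.0006, 0, 0, 6.5, 0, 0, 0.0], [0.0006, 0, 0, 6.5, 0, 0, 0.0], [0.0006, 0, 0, 6.5, 0, 0, 0.0], [0.0006, 0, 0, 6.5, 0, 0, 0.0], [0.0006, 0, 0, 6.5, 0, 0, 0.0], [0.0006, 0, 0, 6.5, 0, 0, 0.0], [0.0004, 0, 0, 4.5, 0, 0, 0.0]]

```text
t: 20.97
tool_pos: [0.5923, 0.0603, 0.0872]
tool_rot: [2.595, 0.204, -1.527]
contact_force: [-11.9, -1.5, 8.1]
opening: 0.0118
```

```bash
python3 k.py
```

```text
tcp seat [-55.5766  -2.1066  11.5637]
rot deg [-85.1888   0.7331   0.8883] rows 11.8989639236567 shift after (mm) [-12.4363  -2.4234  -0.1066] rows 0.30385253922527794 shift now [-12.3898  -0.3405   2.631 ]
21.0667 [-0.0631 -0.1641  2.1372  0.1342  0.6739  1.2314] [-7.1618 -0.2009 15.0506] 0.011696416342299952 [-0.204   0.8594 -0.0094]
```

Call:
arm_command:
  plan:
    - [[0, 0, 0.001, 0, 0, 0, 0.0], [0, 0, 0.001, 0, 0, 0, 0.0], [0, 0, 0.001, 0, 0, 0, 0.0]]

```text
t: 21.32
tool_pos: [0.5918, 0.0602, 0.088]
tool_rot: [2.597, 0.206, -1.517]
contact_force: [-4.0, 0.1, 4.6]
opening: 0.0117
```

```bash
python3 k.py
```

```text
tcp seat [-55.7297  -2.1002  12.5066]
rot deg [-85.1762   0.4902   0.6245] rows 11.896630944040787 shift after (mm) [-11.4934  -2.2703  -0.1002] rows 0.28095809482266815 shift now [-11.4639  -0.3141   2.3967]
21.4167 [-0.0639 -0.1694  2.1419  0.137   0.6691  1.2284] [-2.1627  1.3945  6.4288] 0.01188388284252231 [0.0593 0.178  0.0162]
```

Forces have eased. I'll open and back off straight along the tool axis.

Call:
arm_command:
  plan:
    - [[0, 0, 0, 0, 0, 0, 0.03], [0, 0, 0, 0, 0, 0, 0.045], [0, 0, 0, 0, 0, 0, 0.045], [-0.01, 0, 0, 0, 0, 0, 0.045], [-0.02, 0, 0, 0, 0, 0, 0.045], [-0.03, 0, 0, 0, 0, 0, 0.045], [-0.03, 0, 0, 0, 0, 0, 0.045], [-0.03, 0, 0, 0, 0, 0, 0.045], [-0.03, 0, 0, 0, 0, 0, 0.045]]

```text
t: 22.17
tool_pos: [0.515, 0.0523, 0.2129]
tool_rot: [2.588, 0.209, -1.537]
contact_force: [0.9, -0.0, 0.1]
opening: 0.0447
```

```bash
python3 k.py
python3 - <<'E'
from h import *
for c in ['wrist','side','top']:
    im,M,C=snap(c,'j_'+c)
    for th in ['guard_handle','guard_hook','knob_grip','belt_guard','bar_mid','buffer_jar_1']:
        for d in mark_of(c,th)[:1]: print(c,th,round(d['conf'],2),'seat mm',S.T@((M@np.r_[d['at'],1])[:3]-O)*1e3)
cv2.imwrite('pics/j.png',np.hstack([cv2.resize(cv2.imread('pics/j_wrist.png'),(400,400)),cv2.resize(cv2.imread('pics/j_side.png')[130:250,280:400],(400,400),interpolation=cv2.INTER_CUBIC)]))
E
```

```text
tcp seat [-54.5487  -2.3256 163.5123]
rot deg [-85.2143   0.5679   0.7296] rows 11.90213603777777 shift after (mm) [139.5123  -3.4513  -0.3256] rows 3.3466505312667887 shift now [139.5481  -0.2742   1.3905]
22.2667 [-0.0981 -0.5563  2.1947  0.1198  1.0067  1.2422] [ 0.3037 -1.1557  0.3159] 0.044793496379123506 [ 0.0648  0.2185 -0.0363]
wrist guard_handle 0.77 seat mm [17.5105 -1.5062 33.9072]
wrist guard_hook 0.87 seat mm [ 72.6435   0.5362 -12.1892]
wrist knob_grip 0.57 seat mm [-55.5526  -0.5185  28.9613]
wrist belt_guard 0.82 seat mm [ 6.2688 -3.3798  2.4959]
wrist bar_mid 0.72 seat mm [ 75.0108   0.0352 -13.1352]
wrist buffer_jar_1 0.92 seat mm [-274.9885  226.0565   37.3173]
side guard_handle 0.82 seat mm [17.6782 -4.0182 34.8229]
side guard_hook 0.62 seat mm [ 70.0103   2.6782 -19.8375]
side knob_grip 0.63 seat mm [-61.3582  -2.8832  29.9741]
side belt_guard 0.79 seat mm [ 3.3414 -1.1134 -2.2571]
side bar_mid 0.59 seat mm [-57.6405  -5.8979  32.8827]
side buffer_jar_1 0.65 seat mm [-277.7672  223.6665   37.9033]
top guard_handle 0.61 seat mm [23.8934 -4.1903 42.5673]
top guard_hook 0.68 seat mm [-52.4997  -6.11    26.2444]
top knob_grip 0.63 seat mm [-54.6668  -5.0914  27.539 ]
top buffer_jar_1 0.58 seat mm [-283.842   228.6757   37.8937]
```

View pics/j.png

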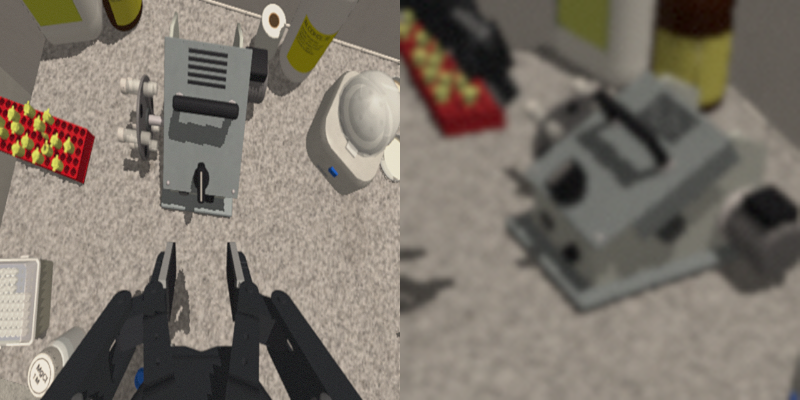

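```bash
python3 -c "
from h import *
print(finish_job())"
```

```text
the job is handed in; nothing more can be done
None
```

I hung the guard over the rotator bar with its hook flange behind it. I then pushed the knob fully in (about 9.5 mm, until it stopped), turned it about 85° clockwise, released it and backed the gripper away. I handed the job in at about 22 s. The hand-in gave no verdict, so I don't know whether it passed.

**Last checks after release:**
- **Guard on the slope:** The pictures show it flush. The networks put it about 1–6 mm up the slope, 1–3 mm off centre along the bar, and within about 2.5 mm of the slope surface.
- **Knob:** The wing lies along the guard. The grip point read 28–30 mm above the seat, against about 37 mm before, so it stays about 7–9 mm in without being held.
- **Jar:** It is still at its starting place and reads as undisturbed.
- **Gripper:** It is about 14 cm clear of the knob, and the contact force is near zero.

**Where the checks disagreed:** The camera readings for the position along the slope spread by about 5 mm. One wrist reading put the guard at 6.3 mm, just over the 6 mm limit. I relied on the contact I felt when pulling the flange against the bar, which puts it closer to 0–3 mm, and did not check it further.

Pushing the knob in, the wrist force briefly reached about 60 N (the limit is 120 N).

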